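# Set the code on the battery lock box

## Robot

A 6-joint arm with a two-finger parallel gripper is mounted at the origin on a cart in front of the work surface, level with it; the furniture and walls round the work are solid. World frame = base frame: x ahead of the robot, y to its left, z up, the work surface at z = 0. Lengths are in mm, angles in degrees, forces in N, time in s.
With the tool pointing down it reaches from about 325 to 900 mm from the base axis. Payload 3.5 kg.
Tool frame: the origin (TCP) lies at the very end of the fingers, on their centre line; the grasp point (between the pads) lies 19 mm behind it; z points along the fingers, y is the direction in which the jaws open and shut (so a half turn about z gives the same grasp; the last joint's range is limited). The gripper opens to 85 mm and grips with 20 to 120 N. Pads are 22 mm wide; open, the fingers measure 114 mm over their backs; the gripper's body (76 mm by 85 mm) begins 54 mm behind the grasp point. The pads swing forward as they close: fully open they stand 13 mm farther back than shut.
Start: joints at [-71.7, 15.837, -1.513, 72.651, 0, 84.076], TCP at [256.435, -569.967, 231.313] pointing down, gripper open.
Joint ranges: [-178.77, 178.77], [-48.84, 107.48], [-61.69, 71.31], [-111.58, 123.2], [-90, 87.43], [-180, 180]. Speed limits (degrees/s): [147.25, 147.25, 180, 180, 180, 180].

## Interface

Orientations are given as [roll, pitch, yaw] about the fixed x, y, z axes, in that order (R = Rz(yaw) Ry(pitch) Rx(roll)).
In Python, from workcell import robot gives the robot as it stands. The module is installed in compiled form; this text tells all that it offers.
- The arm moves only by the tool move_arm, never from a script. Its argument "increments" is a list of rows, each a list of 2 entries, a list of its own where there are three numbers: the shift along the tool's x, y, z in m, then the turn about the tool's z in rad. In form: [[[dx, dy, dz], spin], ...]. A call has 1 to 10 rows; each row is the pose to reach, as a shift and turn from the pose commanded when the call began, along the tool's axes at that moment; what a row does not reach only later rows make up. A row lasts 1/10 s, in which the tool goes at most 50 mm and 8.59 degrees, less where a joint would pass 70% of its speed; a pose out of reach is approached as far as the arm can. A call with a gripper value outside its range is refused whole. "fingers" is the finger opening in m, from 0 to 0.0854, set as the call begins (left out, the last holds). The fingers move at their own pace and stop on an object; the grip force is fixed at half the most. Time passes only in rows, so rows that repeat a pose let the fingers close. It gives the time, the measured TCP pose, the force and the opening at its end, in the units of the state.
- robot.sense(): the state, without advancing time (a new reading comes with each control period).
- robot.get_image(name): name is "scene" or "top" or "wrist"; returns a dict with "img" (420x560x3 uint8, blue, green, red), "mtx" (3x3 intrinsics, pixels), "R" (3x3) and "t" (3): a world point X has camera coordinates R X + t. Camera axes: x right, y down, z forward; pixel columns grow to the right and rows downward; lengths in mm; the calibration is good to about 2 mm. A picture is of the moment at which its call begins. There is no depth.
- robot.job_done(): hands the job in, once; it reports no verdict.
The state is a dict: "time_s": time; "q": joint angles; "qvel": joint speeds; "tau": joint torques, N m; "ee_pos": TCP position; "orientation": TCP orientation; "wrist_force": force on the tool from outside, world axes, zero at the start; "ft_torque": the same for the moment, N m; "finger_gap": finger opening in mm.
Only numpy, scipy, OpenCV 4.12 (cv2) and the standard library are available. Lean on these libraries where they do the work, as an engineer would, in place of code of your own. Each camera call takes 0.05 s, during which the arm holds its last target.

## Task

Dial in the code on the grey lock box so that the drone batteries can be taken out: from left to right as the robot sees it the dials must point at three dots, two dots, one dot. Turn the left dial to its three dots first, then the right dial to its one dot; the middle dial already points at two dots and must stay there.

Things in the scene. Friction and masses are not known exactly. Their poses are not given: they have to be found in the camera images.
- lockbox: Flat grey metal lock box, 140 (x) x 300 (y) x 60 mm high, fixed on the desk. Origin: centre of its underside; x points to its back (away from the robot), z up. Three black dials stand on its top panel (60 mm up), axes at x = -10, y = +100 (left), 0, -100 mm (right). White dots 40 mm from each axis: one dot 50 deg left of straight back, two straight back, three 50 deg right (clockwise).
- dial_left_grip (a point): Left dial (largest y): skirt 54 mm across, 8 mm high, with an upright grip bar 12 mm thick, 36 mm long, top 39 mm above the panel, pinched across it from above. A lower narrow nose (to 26 mm from the axis) and a white line show where it points. This point: on the dial's axis, 28 mm above the panel, 11 mm below the bar's top; its x axis points along the bar to the nose, z up, turning with it.
- dial_middle_grip (a point): The same point of the middle dial, which is shaped like the left one.
- dial_right_grip (a point): The same point of the right dial (smallest y), which is shaped like the left one.
- dial_left (a joint): Angle of the left dial, rad, growing clockwise seen from above: -0.873 points at one dot, 0 at two dots (straight to the back of the box), +0.873 at three dots; stops at -1.15 and +1.15. No clicks, no spring: light friction (0.06 N m) keeps it where it is left.
- dial_middle (a joint): Angle of the middle dial, same meaning; about 0 at the start.
- dial_right (a joint): Angle of the right dial, same meaning.

How it is judged (in metres and radians):
On the way, in this order (a step that is already met when the one before it is completed fails the run):
1. the left dial points at three dots within 10 degrees (value of joint dial_left between 0.698 and 1.048 rad), for 0.2 s.
2. the right dial points at one dot within 10 degrees (value of joint dial_right between -1.048 and -0.698 rad), for 0.2 s.
At the end, for the whole second after the job is handed in: The left dial points at its three dots, the middle dial at its two dots and the right dial at its one dot, each within 10 degrees (all of step 1 and all of step 2 and value of joint dial_middle between -0.175 and 0.175 rad); the robot touches nothing.
It also fails if it takes over 40 s, if anything falls off the work surface, if the arm or the gripper's body presses on something with over 40 N, if the wrist force passes 120 N, or if a joint passes its speed limit or range.

## Working session

There is one attempt and no reset: what is moved stays moved. The work goes in short steps, Python scripts to look and compute and a tool call to move; the robot and the scene stay as the last step left them, time stands still between calls to the robot, and variables do not carry over. Pictures are saved under pics/ and viewed, and the job is handed in when it is done.

Besides the shell and the picture viewer there is one more tool, called as name(argument=value, ...), one argument or row to a line, values as JSON. move_arm: Moves the arm, as the interface text tells. Its arguments: {"type":"object","properties":{"increments":{"type":"array"},"fingers":{"type":"number"}},"required":["increments"]}

```bash
mkdir -p pics; python3 - <<'E'
from workcell import robot
import cv2,pickle
s=robot.sense(); print({k:s[k] for k in('time_s','ee_pos','orientation','finger_gap','wrist_force')})
for n in('scene','top','wrist'):
    d=robot.get_image(n); cv2.imwrite(f'pics/{n}0.png',d['img']); pickle.dump(d,open(f'{n}0.pkl','wb'))
    print(n,d['mtx'].tolist(),d['R'].round(4).tolist(),d['t'])
E
```

```text
{'time_s': 0.0, 'ee_pos': array([ 256.19725143, -569.22953056,  230.15578842]), 'orientation': array([-1.79873616e+02, -1.40934864e-02,  2.42242608e+01]), 'finger_gap': 85.46373218705297, 'wrist_force': array([ 0.53647293,  0.63883562, -0.19840132])}
scene [[479.77206142616126, 0.0, 279.78743408598797], [0.0, 479.77206142616126, 212.62665155707438], [0.0, 0.0, 1.0]] [[0.7344, -0.6787, -0.0053], [-0.4277, -0.4567, -0.7801], [0.5271, 0.5751, -0.6257]] [-341.38723076  317.10455016  583.91699445]
top [[444.20439945163537, 0.0, 269.07965920380315], [0.0, 444.20439945163537, 211.8730937180504], [0.0, 0.0, 1.0]] [[0.0016, -1.0, 0.0006], [-0.9697, -0.0017, -0.2441], [0.2441, -0.0001, -0.9697]] [ 50.44492813 538.20399608 791.65586094]
wrist [[306.75632889601786, 0.0, 275.1816027339826], [0.0, 306.75632889601786, 209.40237996235692], [0.0, 0.0, 1.0]] [[0.4106, -0.9118, -0.0023], [-0.8765, -0.3954, 0.2748], [-0.2514, -0.1108, -0.9615]] [-622.81603073  -36.52381663  380.2811525 ]
```

View pics/top0.png

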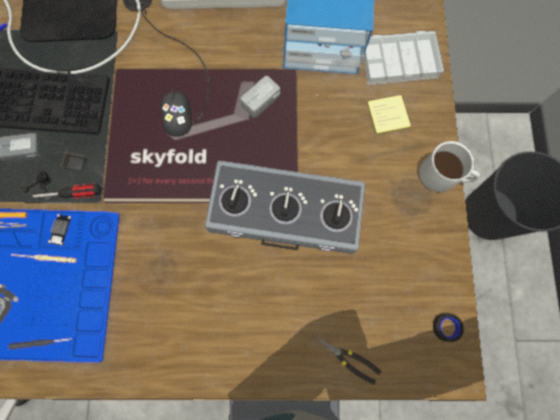

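View pics/scene0.png

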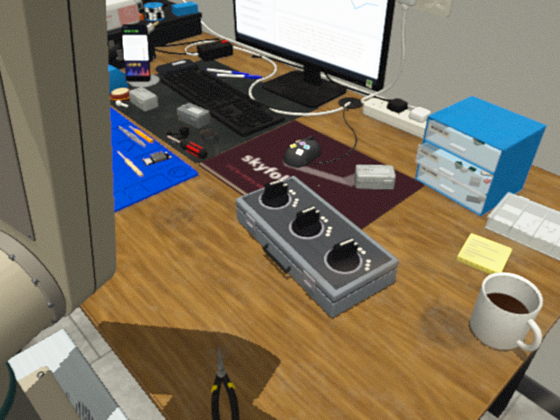

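The top view shows the box at about (285,207), with dials near (235,200), (285,207) and (338,214). I'll enlarge it to see the pointers.

```bash
python3 - <<'E'
import cv2
i=cv2.imread('pics/top0.png')[150:260,200:375]
cv2.imwrite('pics/topz.png',cv2.resize(i,None,fx=4.5,fy=4.5,interpolation=cv2.INTER_CUBIC))
E
```

```text
(no output)
```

View pics/topz.png

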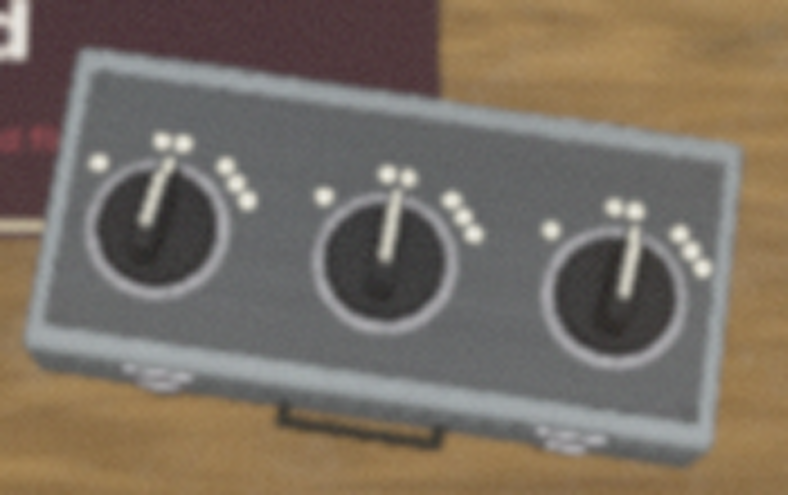

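```bash
cat > h.py <<'E'
import numpy as np,cv2,pickle
def ray(d,uv,z):
    R,t,K=d['R'],d['t'],d['mtx']; c=-R.T@t
    v=R.T@np.linalg.solve(K,np.array([uv[0],uv[1],1.])); return c+v*(z-c[2])/v[2]
E
python3 - <<'E'
from h import *
d=pickle.load(open('top0.pkl','rb'))
P=lambda x,y,z=60: ray(d,((x+.5)/4.5-.5+200,(y+.5)/4.5-.5+150),z)
a=np.radians(50)
obs=[];mod=[]
one=[(99,162),(324,196),(551,231)];two=[(173,143),(398,176),(625,209.5)];three=[(237,183),(463,217),(691,251)]
for k,y0 in enumerate((100,0,-100)):
    for p,an in((one[k],a),(two[k],0),(three[k],-a)):
        obs.append(P(*p)[:2]); mod.append((-10+40*np.cos(an),y0+40*np.sin(an)))
o=np.array(obs);m=np.array(mod)
A,B=m-m.mean(0),o-o.mean(0)
th=np.arctan2((A[:,0]*B[:,1]-A[:,1]*B[:,0]).sum(),(A*B).sum())
R=np.array([[np.cos(th),-np.sin(th)],[np.sin(th),np.cos(th)]])
t=o.mean(0)-R@m.mean(0); print('yaw',np.degrees(th),'pos',t); print((o-m@R.T-t).round(1).tolist())
for k,y0 in enumerate((100,0,-100)): print(k,(R@[-10,y0]+t).round(1))
# ring centre check
for p in((158,229),(386,261),(615,295)):print('ring',P(*p).round(1))
# line ends for assorted z
for b,e in(((145,225),(172,158)),((385,262),(398,191)),((624,297),(635,229))):
    for z0,z1 in((99,99),(99,80),(90,90)):
        v=(P(*e,z1)-P(*b,z0))[:2]; print(z0,z1,P(*b,z0).round(0),'joint deg',np.degrees(th-np.arctan2(v[1],v[0])).round(1),np.linalg.norm(v).round(1))
d=pickle.load(open('scene0.pkl','rb'))['img'][165:315,225:405]
cv2.imwrite('pics/sz.png',cv2.resize(d,None,fx=4,fy=4,interpolation=cv2.INTER_CUBIC))
E
```

```text
yaw -8.779039001274707 pos [557.44191742  18.52213467]
[[0.3, 0.1], [-0.4, 0.2], [0.1, -0.1], [0.1, 0.0], [-0.1, 0.0], [0.1, -0.1], [-0.3, -0.0], [0.1, -0.1], [0.1, -0.0]]
0 [562.8 118.9]
1 [547.6  20. ]
2 [532.3 -78.8]
ring [562.7 118.8  60. ]
ring [548.4  19.5  60. ]
ring [533.4 -79.3  60. ]
99 99 [554. 121.  99.] joint deg 11.3 31.1
99 80 [554. 121.  99.] joint deg 6.0 36.4
90 90 [556. 122.  90.] joint deg 11.3 31.4
99 99 [538.  21.  99.] joint deg 1.7 31.2
99 80 [538.  21.  99.] joint deg 1.4 36.9
90 90 [540.  21.  90.] joint deg 1.7 31.5
99 99 [523. -77.  99.] joint deg 2.2 29.6
99 80 [523. -77.  99.] joint deg 5.6 35.5
90 90 [525. -78.  90.] joint deg 2.2 30.0
```

View pics/sz.png

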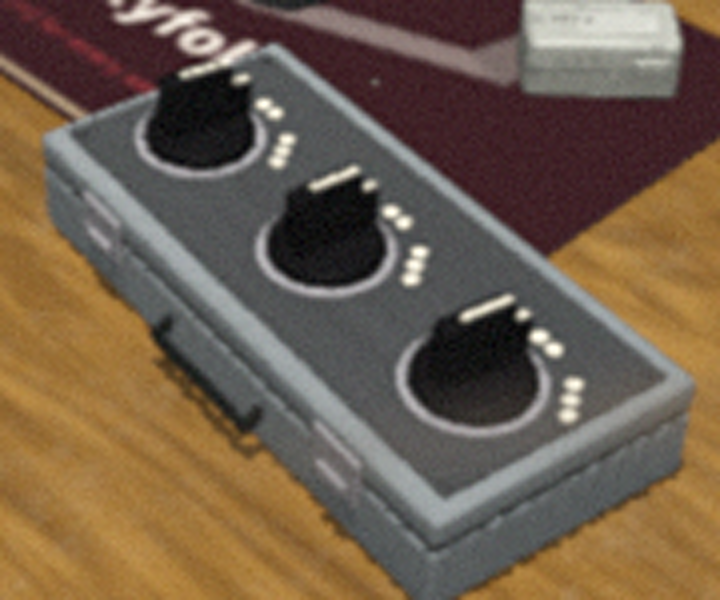

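View pics/wrist0.png

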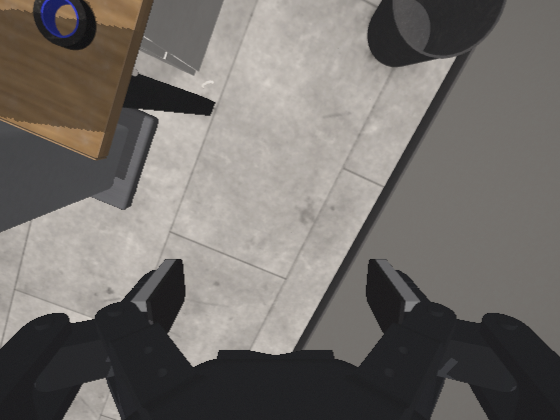

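```bash
python3 - <<'E'
from h import *
d=pickle.load(open('scene0.pkl','rb'));th=np.radians(-8.78)
P=lambda x,y,z: ray(d,((x+.5)/4-.5+225,(y+.5)/4-.5+165),z)
for b,e,n in(((180,78),(232,65),(241,79)),((312,187),(357,171),(370,187)),((462,318),(513,300),(524,315))):
    B,E=P(*b,99),P(*e,99)
    for v in(E-B,): print(B.round(1),E.round(1),np.degrees(th-np.arctan2(v[1],v[0])).round(1),np.linalg.norm(v))
    print([P(*n,z).round(1).tolist() for z in(75,80,85,90)])
E
```

```text
[553.1 122.2  99. ] [577.7 113.5  99. ] 10.8 26.091664693946722
[[596.2, 127.1, 75.0], [591.4, 121.9, 80.0], [586.6, 116.8, 85.0], [581.7, 111.7, 90.0]]
[540.6  23.6  99. ] [562.6  18.2  99. ] 5.1 22.664294241805333
[[581.2, 26.8, 75.0], [576.5, 22.6, 80.0], [571.8, 18.4, 85.0], [567.2, 14.2, 90.0]]
[525.3 -75.3  99. ] [548.1 -82.1  99. ] 7.8 23.738958921446265
[[566.3, -75.3, 75.0], [561.8, -78.5, 80.0], [557.2, -81.8, 85.0], [552.7, -85.0, 90.0]]
```

move_arm(
  increments=[
    [[0.562,-0.503,0.03],-1.4],
    [[0.562,-0.503,0.03],-1.4],
    [[0.562,-0.503,0.03],-1.4],
    [[0.562,-0.503,0.03],-1.4],
    [[0.562,-0.503,0.03],-1.4],
    [[0.562,-0.503,0.03],-1.4],
    [[0.562,-0.503,0.03],-1.4],
    [[0.562,-0.503,0.03],-1.4],
    [[0.562,-0.503,0.03],-1.4],
    [[0.562,-0.503,0.03],-1.4],
  ],
  fingers=0.05,
)

```text
time_s: 1.15
ee_pos: [459.5, -111.3, 211.3]
orientation: [180.0, 0.0, 104.6]
wrist_force: [1.8, 0.2, 0.4]
finger_gap: 49.8
```

```bash
cat >> h.py <<'E'
def go(cur,yaw,tgt,tyaw):
    a=np.radians(yaw); d=np.subtract(tgt,cur)
    print('dx %.4f dy %.4f dz %.4f spin %.3f'%((d[0]*np.cos(a)+d[1]*np.sin(a))/1e3,(d[0]*np.sin(a)-d[1]*np.cos(a))/1e3,-d[2]/1e3,-np.radians(tyaw-yaw)))
E
python3 -c "
from h import *
go((459.5,-111.3,211.3),104.6,(562.8,118.9,180),161)"
```

```text
dx 0.1967 dy 0.1580 dz 0.0313 spin -0.984
```

move_arm(
  increments=[
    [[0.197,0.158,0.031],-0.984],
    [[0.197,0.158,0.031],-0.984],
    [[0.197,0.158,0.031],-0.984],
    [[0.197,0.158,0.031],-0.984],
    [[0.197,0.158,0.031],-0.984],
    [[0.197,0.158,0.031],-0.984],
    [[0.197,0.158,0.031],-0.984],
    [[0.197,0.158,0.031],-0.984],
    [[0.197,0.158,0.031],-0.984],
    [[0.197,0.158,0.031],-0.984],
  ],
)

```text
time_s: 2.15
ee_pos: [562.9, 116.4, 180.4]
orientation: [-180.0, -0.0, 160.7]
wrist_force: [0.3, 0.3, -0.2]
finger_gap: 50.1
```

```bash
python3 - <<'E'
from workcell import robot
import cv2,pickle
d=robot.get_image('wrist'); pickle.dump(d,open('w1.pkl','wb')); cv2.imwrite('pics/w1.png',d['img'])
s=robot.sense(); print(s['time_s'],s['ee_pos'],s['orientation'],s['q'])
E
```

```text
2.2 [562.99682948 116.33963252 180.4990177 ] [1.79997348e+02 6.63925043e-04 1.60715894e+02] [ 5.23250818e+00  1.26015081e+01 -1.19848744e+01  6.54119131e+01
  2.13702099e-03  2.45166138e+01]
```

View pics/w1.png

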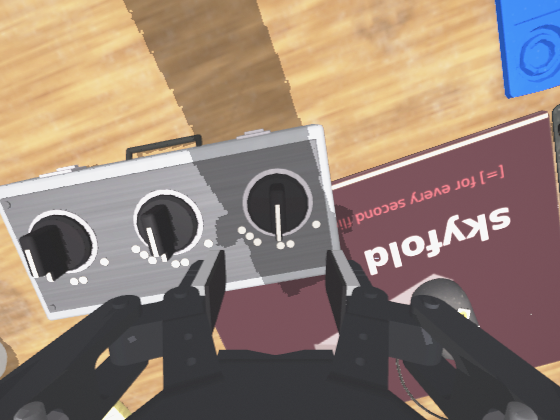

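The wrist view shows the left dial at about (277,200). Its line runs vertically from (278,205) to (278,241), so it's nearly parallel to tool x.

```bash
python3 - <<'E'
from h import *
d=pickle.load(open('w1.pkl','rb'));i=d['img']
cv2.imwrite('pics/w1z.png',cv2.resize(i[160:300,10:340],None,fx=2.4,fy=2.4,interpolation=cv2.INTER_CUBIC))
c=i[165:245,245:310]; cv2.imwrite('pics/w1y.png',cv2.resize(c,None,fx=7,fy=7,interpolation=cv2.INTER_CUBIC))
E
```

```text
(no output)
```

View pics/w1z.png

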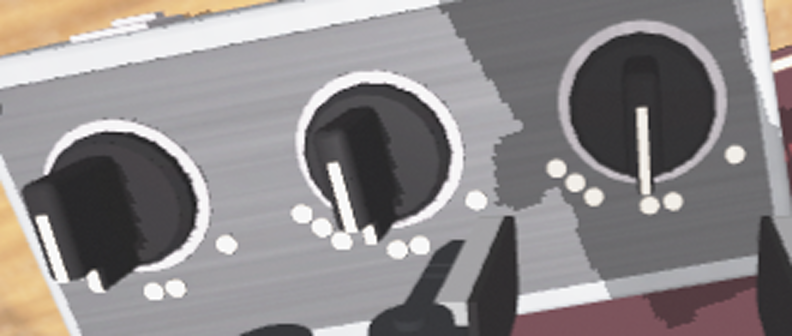

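View pics/w1y.png

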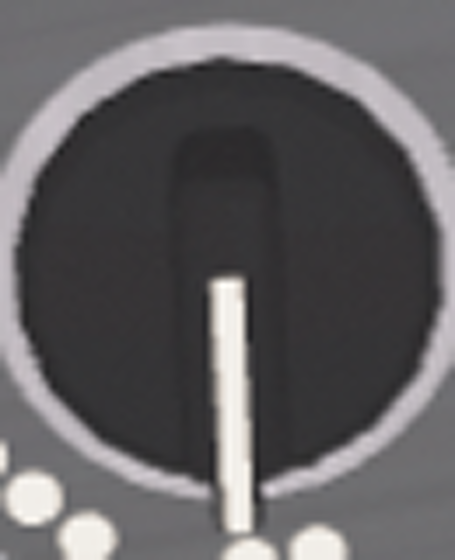

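```bash
python3 - <<'E'
from h import *
d=pickle.load(open('w1.pkl','rb'))
def P(x,y,z,s,x0,y0): return ray(d,((x+.5)/s-.5+x0,(y+.5)/s-.5+y0),z)
c=lambda x,y,z:P(x,y,z,7,245,165); w=lambda x,y,z:P(x,y,z,2.4,10,160)
def ln(B,E): v=E-B; print(B.round(1),E.round(1),'len',np.linalg.norm(v).round(1),'yaw',np.degrees(np.arctan2(v[1],v[0])).round(1))
ln(c(228,280,99),c(238,530,99))
ln(w(335,165,99),w(349,230,99)); ln(w(42,217,99),w(61,281,99))
print('ringL',c(229,260,60).round(1))
for q in((556,168),(575,183),(594,197),(650,205),(673,201),(735,154),(302,214),(322,227),(342,241),(398,250),(420,245),(477,200)): print(w(*q,60).round(1))
# expected dots
th=np.radians(-8.78);R=np.array([[np.cos(th),-np.sin(th)],[np.sin(th),np.cos(th)]])
for y0 in(100,0):
  for a in(-50,0,50): print('exp',y0,a,(R@[-10+40*np.cos(np.radians(a)),y0+40*np.sin(np.radians(a))]+[557.44,18.52]).round(1))
E
```

```text
[554.2 121.7  99. ] [582.1 113.2  99. ] len 29.1 yaw -17.0
[539.6  21.5  99. ] [561.9  15.9  99. ] len 23.0 yaw -14.1
[524.1 -78.   99. ] [546.7 -84.6  99. ] len 23.5 yaw -16.2
ringL [561.7 119.4  60. ]
[575.8  79.8  60. ]
[583.9  84.5  60. ]
[591.7  89.4  60. ]
[602.  108.6  60. ]
[603.3 117.5  60. ]
[593.  145.8  60. ]
[561.  -19.9  60. ]
[568.5 -15.   60. ]
[576.5 -10.3  60. ]
[587.3   8.9  60. ]
[588.1  17.9  60. ]
[578.   46.4  60. ]
exp 100 -50 [583.6  84.7]
exp 100 0 [602.4 112.8]
exp 100 50 [592.9 145.2]
exp 0 -50 [568.3 -14.2]
exp 0 0 [587.1  13.9]
exp 0 50 [577.6  46.4]
```

```bash
python3 -c "
from h import *
go((563,116.4,180.5),160.7,(562.8,118.9,73),161.5)"
```

```text
dx 0.0010 dy 0.0023 dz 0.1075 spin -0.014
```

move_arm(
  increments=[
    [[0.001,0.0023,0.03],-0.014],
    [[0.001,0.0023,0.055],-0.014],
    [[0.001,0.0023,0.08],-0.014],
    [[0.001,0.0023,0.095],-0.014],
    [[0.001,0.0023,0.104],-0.014],
    [[0.001,0.0023,0.1075],-0.014],
    [[0.001,0.0023,0.1075],-0.014],
  ],
)

```text
time_s: 2.9
ee_pos: [563.1, 119.1, 73.1]
orientation: [180.0, 0.0, 161.6]
wrist_force: [0.7, -0.1, 0.1]
finger_gap: 49.7
```

```bash
python3 - <<'E'
from workcell import robot
import cv2
d=robot.get_image('wrist'); cv2.imwrite('pics/w2.png',d['img'])
s=robot.sense(); print(s['time_s'],s['ee_pos'],s['orientation'],s['wrist_force'])
E
```

```text
2.95 [563.56854375 119.23495015  73.68756624] [1.79970028e+02 6.68237320e-02 1.61596805e+02] [-0.13369673  0.64860708  0.53518556]
```

View pics/w2.png

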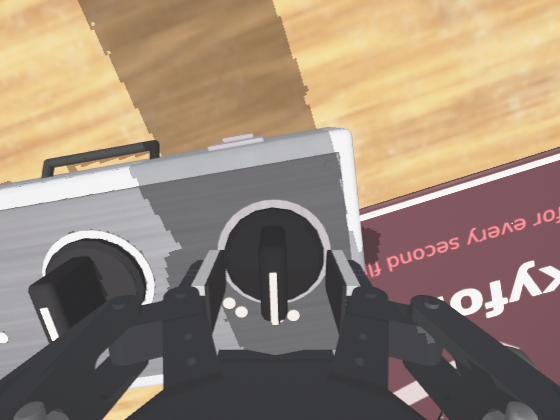

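The left bar sits midway between the pads, at about (273,285) in the picture. Closing the gripper.

move_arm(
  increments=[
    [[0,0,0],0],
    [[0,0,0],0],
    [[0,0,0],0],
    [[0,0,0],0],
    [[0,0,0],0],
    [[0,0,0],0],
  ],
  fingers=0.0,
)

```text
time_s: 3.55
ee_pos: [563.1, 118.3, 74.0]
orientation: [-179.9, 0.1, 161.6]
wrist_force: [-2.5, -3.8, 5.7]
finger_gap: 11.0
```

move_arm(
  increments=[
    [[0,0,0],0.06],
    [[0,0,0],0.16],
    [[0,0,0],0.26],
    [[0,0,0],0.36],
    [[0,0,0],0.46],
    [[0,0,0],0.56],
    [[0,0,0],0.65],
    [[0,0,0],0.71],
    [[0,0,0],0.71],
    [[0,0,0],0.71],
  ],
)

```text
time_s: 4.55
ee_pos: [563.0, 118.2, 74.0]
orientation: [-179.9, 0.1, 120.9]
wrist_force: [-2.2, -3.1, 6.6]
finger_gap: 10.7
```

move_arm(
  increments=[
    [[0,0,0],0],
    [[0,0,0],0],
    [[0,0,0],0],
    [[0,0,0],0],
  ],
  fingers=0.045,
)

```text
time_s: 4.95
ee_pos: [562.9, 119.6, 72.8]
orientation: [180.0, -0.0, 121.0]
wrist_force: [-0.4, 0.0, 0.9]
finger_gap: 45.0
```

move_arm(
  increments=[
    [[0,0,-0.02],0],
    [[0,0,-0.05],0],
    [[0,0,-0.08],0],
    [[0,0,-0.107],0],
    [[0,0,-0.107],0],
  ],
)

```text
time_s: 5.45
ee_pos: [566.3, 119.8, 184.6]
orientation: [179.5, 0.2, 121.0]
wrist_force: [0.8, -0.4, 0.2]
finger_gap: 45.2
```

```bash
python3 - <<'E'
from workcell import robot
import cv2,pickle
for n in('wrist','top'):
    d=robot.get_image(n); cv2.imwrite(f'pics/{n}3.png',d['img']); pickle.dump(d,open(f'{n}3.pkl','wb'))
s=robot.sense(); print(s['time_s'],s['ee_pos'],s['orientation'],s['q'])
E
```

```text
5.55 [563.40723675 119.49710278 180.44854048] [1.79915683e+02 3.03322538e-02 1.20949990e+02] [ 5.54026107e+00  1.26477467e+01 -1.19328339e+01  6.53302442e+01
  8.78131010e-03  6.45902553e+01]
```

View pics/wrist3.png

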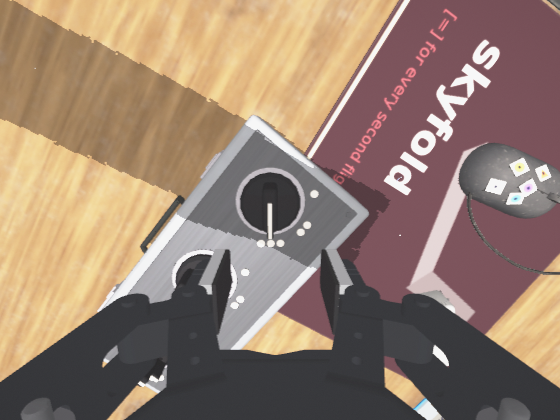

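The left line now points at the middle of its three dots, around (271,243). Next is the right dial.

```bash
python3 -c "
from h import *
go((563.1,119.5,180.4),121,(532.3,-78.8,180.4),165)"
```

```text
dx -0.1541 dy -0.1285 dz -0.0000 spin -0.768
```

move_arm(
  increments=[
    [[-0.03,-0.025,0],-0.1],
    [[-0.06,-0.05,0],-0.2],
    [[-0.09,-0.075,0],-0.32],
    [[-0.12,-0.1,0],-0.44],
    [[-0.154,-0.1285,0],-0.56],
    [[-0.154,-0.1285,0],-0.68],
    [[-0.154,-0.1285,0],-0.768],
    [[-0.154,-0.1285,0],-0.768],
    [[-0.154,-0.1285,0],-0.768],
  ],
)

```text
time_s: 6.45
ee_pos: [530.9, -78.5, 178.5]
orientation: [180.0, -0.2, 164.8]
wrist_force: [-0.7, 1.1, 0.6]
finger_gap: 45.0
```

```bash
python3 - <<'E'
from workcell import robot
import cv2,pickle
d=robot.get_image('wrist'); cv2.imwrite('pics/w4.png',d['img']); pickle.dump(d,open('w4.pkl','wb'))
cv2.imwrite('pics/w4y.png',cv2.resize(d['img'][160:260,235:320],None,fx=6,fy=6,interpolation=cv2.INTER_CUBIC))
s=robot.sense(); print(s['time_s'],s['ee_pos'],s['orientation'],s['q'])
E
```

```text
6.5 [531.18649315 -78.39680495 178.85700651] [ 1.79997921e+02 -1.14124074e-01  1.64878981e+02] [-1.52958314e+01  8.99337085e+00 -1.66257006e+01  6.44950584e+01
  1.73100867e-03 -1.74811592e-01]
```

View pics/w4.png

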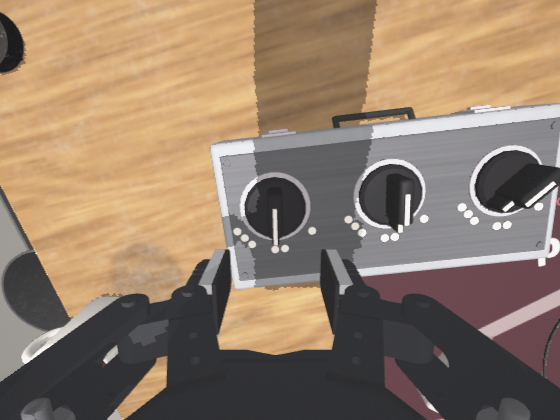

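View pics/w4y.png

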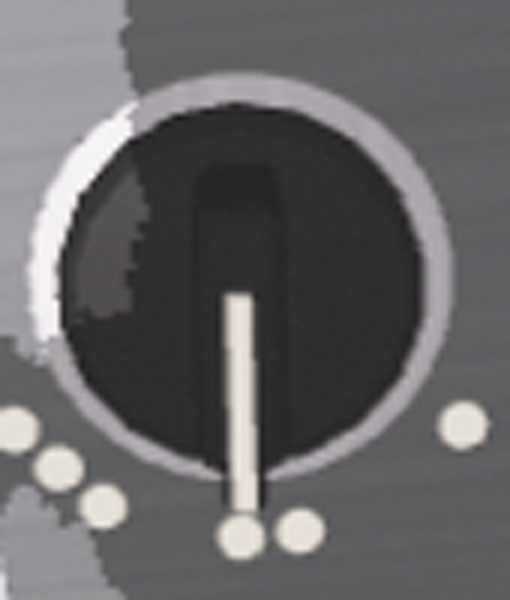

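The right dial's line runs from (274.7,208.8) to (276,245) in the picture and ends by the two dots. The left dial's pointer still aims at its three dots.

```bash
python3 - <<'E'
from h import *
d=pickle.load(open('w4.pkl','rb'))
P=lambda x,y,z:ray(d,((x+.5)/6-.5+235,(y+.5)/6-.5+160),z)
def ln(B,E): v=E-B; print(B.round(1),E.round(1),'len',np.linalg.norm(v).round(1),'yaw',np.degrees(np.arctan2(v[1],v[0])).round(1))
ln(P(238,293,99),P(246,508,85)); ln(P(238,293,99),P(244,450,99))
print(P(240,275,60))
go((531.2,-78.4,178.9),164.9,(532.3,-78.8,73),166)
E
```

```text
[523.6 -76.6  99. ] [557.5 -84.7  85. ] len 37.6 yaw -13.4
[523.6 -76.6  99. ] [544.1 -81.3  99. ] len 21.1 yaw -13.1
[531.45454472 -78.51425757  60.        ]
dx -0.0012 dy -0.0001 dz 0.1059 spin -0.019
```

move_arm(
  increments=[
    [[0,0,0.03],-0.028],
    [[0,0,0.055],-0.028],
    [[0,0,0.08],-0.028],
    [[0,0,0.095],-0.028],
    [[0,0,0.104],-0.028],
    [[0,0,0.107],-0.028],
    [[0,0,0.107],-0.028],
  ],
)

```text
time_s: 7.2
ee_pos: [532.0, -78.7, 72.9]
orientation: [180.0, -0.0, 166.5]
wrist_force: [-0.3, 0.0, -0.1]
finger_gap: 45.0
```

move_arm(
  increments=[
    [[0,0,0],0],
    [[0,0,0],0],
    [[0,0,0],0],
    [[0,0,0],0],
    [[0,0,0],0],
    [[0,0,0],0],
  ],
  fingers=0.0,
)

```text
time_s: 7.8
ee_pos: [532.7, -79.4, 74.1]
orientation: [-180.0, 0.1, 166.5]
wrist_force: [-1.2, -0.9, 5.6]
finger_gap: 11.0
```

move_arm(
  increments=[
    [[0,0,0],-0.07],
    [[0,0,0],-0.19],
    [[0,0,0],-0.32],
    [[0,0,0],-0.45],
    [[0,0,0],-0.58],
    [[0,0,0],-0.71],
    [[0,0,0],-0.83],
    [[0,0,0],-0.92],
    [[0,0,0],-0.955],
    [[0,0,0],-0.955],
  ],
)

```text
time_s: 8.8
ee_pos: [532.7, -79.4, 74.1]
orientation: [-179.9, 0.0, -138.7]
wrist_force: [-1.4, -0.3, 5.9]
finger_gap: 10.9
```

move_arm(
  increments=[
    [[0,0,0],0],
    [[0,0,0],0],
    [[0,0,0],0],
  ],
)

```text
time_s: 9.1
ee_pos: [532.7, -79.4, 74.1]
orientation: [-179.9, 0.0, -138.7]
wrist_force: [-1.1, -1.8, 5.4]
finger_gap: 11.0
```

move_arm(
  increments=[
    [[0,0,0],0],
    [[0,0,0],0],
    [[0,0,0],0],
    [[0,0,0],0],
  ],
  fingers=0.045,
)

```text
time_s: 9.5
ee_pos: [531.6, -78.6, 72.6]
orientation: [180.0, -0.0, -138.7]
wrist_force: [0.1, -0.0, 0.2]
finger_gap: 45.0
```

move_arm(
  increments=[
    [[0,0,-0.02],0],
    [[0,0,-0.05],0],
    [[0,0,-0.08],0],
    [[0,0,-0.11],0],
    [[0,0,-0.13],0],
    [[0,0,-0.14],0],
    [[0,0,-0.14],0],
    [[0,0,-0.14],0],
  ],
)

```text
time_s: 10.3
ee_pos: [531.2, -78.6, 211.8]
orientation: [179.9, -0.1, -138.7]
wrist_force: [0.1, -0.3, -0.7]
finger_gap: 45.1
```

```bash
python3 - <<'E'
from workcell import robot
import cv2,pickle
d=robot.get_image('wrist'); cv2.imwrite('pics/w5.png',d['img'])
d=robot.get_image('scene'); cv2.imwrite('pics/s5.png',cv2.resize(d['img'][165:315,225:405],None,fx=4,fy=4,interpolation=cv2.INTER_CUBIC))
s=robot.sense(); print(s['time_s'],s['ee_pos'],s['orientation'],s['wrist_force'])
E
```

```text
10.4 [530.75304578 -78.50643043 211.14751509] [ 1.79845856e+02 -9.92190878e-02 -1.38732975e+02] [ 0.35736145  0.37285964 -1.12450956]
```

View pics/w5.png

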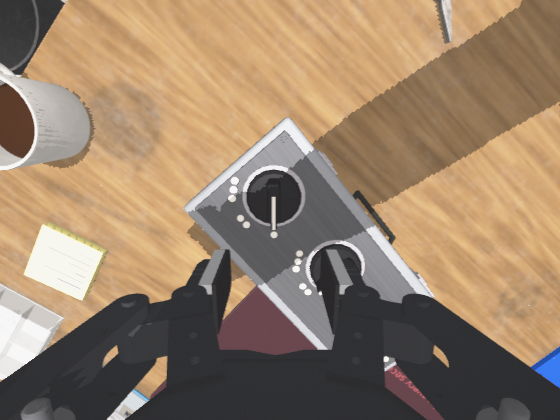

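View pics/s5.png

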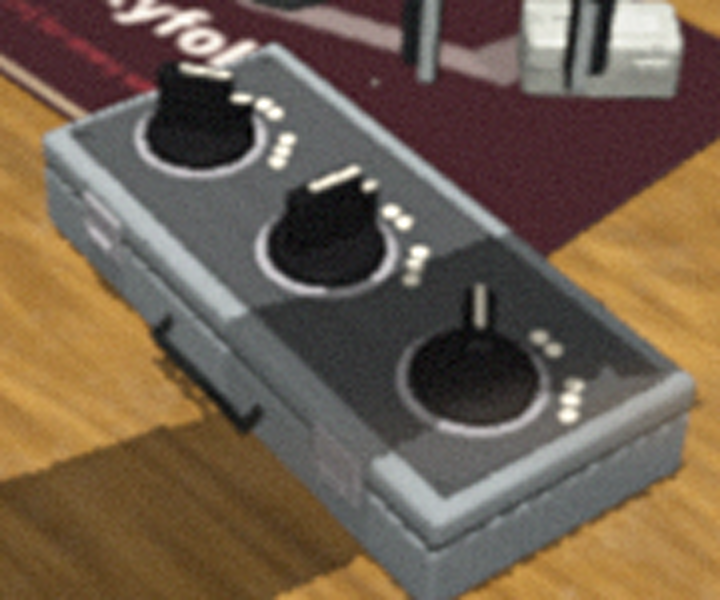

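The wrist view shows the right line at (274,215) pointing at its one dot (274,234). Next I measure all three dials, with the arm out of the top view.

move_arm(
  increments=[
    [[0.03,0.03,0],0],
    [[0.06,0.06,0],0],
    [[0.09,0.09,0],0],
    [[0.12,0.12,0],0],
    [[0.12,0.15,0],0],
    [[0.12,0.18,0],0],
    [[0.12,0.18,0],0],
    [[0.12,0.18,0],0],
  ],
)

```text
time_s: 11.2
ee_pos: [322.4, -22.4, 212.2]
orientation: [180.0, -0.0, -138.7]
wrist_force: [-0.4, 0.4, 0.1]
finger_gap: 44.8
```

```bash
python3 - <<'E'
from workcell import robot
import cv2,pickle
d=robot.get_image('top'); cv2.imwrite('pics/t6.png',cv2.resize(d['img'][150:260,200:375],None,fx=4.5,fy=4.5,interpolation=cv2.INTER_CUBIC)); pickle.dump(d,open('t6.pkl','wb'))
s=robot.sense(); print(s['time_s'],s['ee_pos'],s['orientation'],s['wrist_force'])
E
```

```text
11.25 [323.15439485 -22.83346829 212.47706799] [-1.79998880e+02 -1.45772588e-02 -1.38716593e+02] [0.00478024 0.17422284 0.41969484]
```

View pics/t6.png

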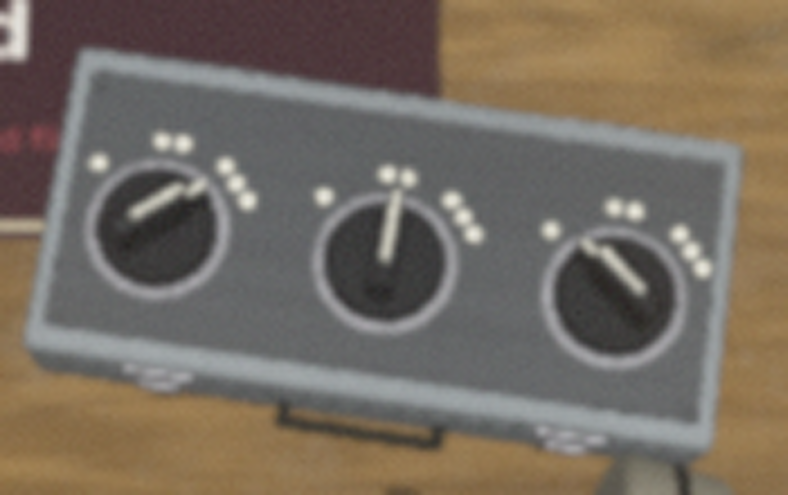

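```bash
python3 - <<'E'
from h import *
d=pickle.load(open('t6.pkl','rb'))
P=lambda x,y,z:ray(d,((x+.5)/4.5-.5+200,(y+.5)/4.5-.5+150),z)
for n,b,e in(('L',(131,218),(183,187)),('M',(385,262),(394,210)),('R',(643,293),(603,250))):
    v=P(*e,99)-P(*b,99); print(n,(-8.78-np.degrees(np.arctan2(v[1],v[0]))).round(1),np.linalg.norm(v).round(1))
E
```

```text
L 49.0 25.3
M 1.1 22.7
R -49.7 24.2
```

Left 49°, middle 1° and right -50°: all within tolerance. The arm is clear of the box, so I'm handing in.

```bash
python3 -c "
from workcell import robot
print(robot.job_done())"
```

```text
the job is handed in; nothing more can be done
None
```

I turned the left dial to its three dots, then the right dial to its one dot. I left the middle dial alone, moved the arm clear and handed the job in at about 11 s.

The last top view, taken with the arm clear, measured the dials within tolerance of their targets:

| Dial | Measured | Target (±10°) |
|---|---|---|
| Left | +49° | +50° |
| Middle | +1° | 0° |
| Right | -50° | -50° |

- **Force:** the last wrist force reading was below 1 N, so the arm was touching nothing.
- **Disagreement:** the first pictures disagreed by a few degrees on the starting angles. The middle dial read 1 to 5° depending on the camera, all within its ±10°.
- **Verdict:** the hand-in reported none, so these measurements are my only confirmation.

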